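# Press the gauge coupler onto the leaning purge nipple and hold it there

### The job

Leak-check the sample chamber: pick up the hand gauge coupler by its square grip and press it squarely onto the chamber's leaning brass nipple, pushing the sprung collar down past the snap of the two side balls to the bottom of its travel. Keep hold of it and keep it pressed home against the spring, steady for at least a second and still so when you finish: do not let go. Leave the jar and the cell carrier where they are.

Things in the scene. Friction and masses are not known exactly. Their poses are not given: they have to be found in the camera images.
- coupler: Loose gauge coupler, 81 mm tall, about 0.25 kg, standing on its mouth. Origin: centre of the mouth's lower edge; z up to the dial. Going up: rounded steel lip 46 mm across (0-6 mm), neck 38 mm (6-18), black shoulder 48 mm (18-34), grey square grip (34-76), dial face 29 mm across on top. Bore open below: 20 mm across, 34 deep, 34 mm across within the lip.
- coupler_grip (a point): Centre of the coupler's square grip, 56 mm above its origin, same axes. The grip is 30 x 30 mm, sides square to x and y, 42 mm tall. Fingers may stand on the shoulder, 22 mm below this point, to push.
- nipple: Brass nipple on the tilted grey block of the fixed aluminium chamber (45 mm tall). Origin: centre of its foot, 75 mm above the bench; z out along the nipple, 25 degrees from vertical, leaning away from the chamber's dark window. 16 mm across to 26 mm up, tapering to 7 mm at its tip, 36 mm up. Any turn of the coupler about it will do.
- ball_block (a point): Top centre of one of two blocks beside the nipple, 38 mm from its axis along the nipple's +y (the other at -y), 22 mm up; each spans 31 to 45 mm from the axis. On its inner side a sprung steel ball (10 mm, centre 26 mm from the axis, 16 mm up) yields outwards to let the coupler's lip past, then snaps in behind it.
- collar (a joint): Sprung ring round the nipple, 41 mm across, top 20 mm above the nipple's origin when free. 0 = free; grows as the coupler's lip pushes it down; 0.013 m = fully down (lip's edge 7 mm above the origin). Spring: 5 N at first, 16 N fully down. The balls add a few N and snap in at about 0.007 m; they cannot hold the coupler down alone.
- jar: Bystander: amber glass jar with a black cap, 44 mm across, 60 mm tall. Origin at the centre of its underside. Leave it alone.
- carrier: Bystander: white open tray with a solar cell, 75 x 55 x 14 mm. Origin at the centre of its underside. Leave it alone.

How it is judged:
By the outcome, as a careful person would: the job done as asked, in the order asked, and still so for the second after the job is handed in, while the arm keeps its last pose, push and grip.
It also fails if it takes over 43 s, if anything falls off the work surface, if the arm or the gripper's body presses on something with over 40 N, if the wrist force passes 120 N, or if a joint passes its speed limit or range.

### The arm

A 7-joint arm with a two-finger parallel gripper is mounted at the origin on the work surface. World frame = base frame: x ahead of the robot, y to its left, z up, the work surface at z = 0. Lengths are in m, angles in rad, forces in N, time in s.
With the tool pointing down it reaches from about 0.4 to 0.875 m from the base axis. Payload 19.3 kg.
Tool frame: the origin (TCP) lies between the finger pads; the fingertips stand bot.tcp_to_tips ahead of it and the grasp point (between the pads) lies 3 mm ahead of it (bot.tcp_to_tips is the distance from the TCP to the fingertips, in m); x points along the fingers, y is the direction in which the jaws open and shut, and the axes are right-handed (so a half turn about x gives the same grasp; the last joint's range is limited). The gripper opens to 85 mm and grips with 20 to 120 N. Pads are 22 mm wide; open, the fingers measure 114 mm over their backs; the gripper's body (76 mm by 85 mm) begins 54 mm behind the grasp point. The pads swing forward as they close: fully open they stand 13 mm farther back than shut.
Start: joints at [1.048, 0.521, -0.036, 1.599, 0.021, 1.021, -0.113], TCP at [0.273, -0.562, 0.253] pointing down, gripper open.
Joint ranges: [-2.91, 2.91], [-0.3, 2.13], [-1.5, 1.42], [0.17, 2.43], [-1.26, 4.41], [0.16, 1.93], [-2.52, 2.52]. Speed limits (rad/s): [1.89, 1.89, 2.39, 2.39, 3.01, 3.01, 3.01].

### API

Orientations are given as [roll, pitch, yaw] about the fixed x, y, z axes, in that order (R = Rz(yaw) Ry(pitch) Rx(roll)).
In Python, from workcell import bot, eyes gives the robot as it stands. The module is installed in compiled form; this text tells all that it offers.
- The arm moves only by the tool step_arm, never from a script. Its argument "targets" is a list that holds one entry, the list of rows, each a list of 7 numbers: the shift along the tool's x, y, z in cm, then the turn, a rotation vector about the tool's x, y, z in rad, then the opening, from 0 (shut) to 1 (fully open). A call has 1 to 10 rows; each row is the pose to reach, as a shift and turn from the pose measured when the call began, along the tool's axes at that moment; what a row does not reach only later rows make up. A row lasts 1/10 s, in which the tool goes at most 50 mm and 8.59 degrees, less where a joint would pass 70% of its speed; a pose out of reach is approached as far as the arm can. A call with a gripper value outside its range is refused whole. The fingers move at their own pace and stop on an object; "grip_force" is the grip in N (left out, the last holds). Time passes only in rows, so rows that repeat a pose let the fingers close. It gives the time, the measured TCP pose, the force and the opening at its end, in the units of the state.
- bot.observe(): the state, without advancing time (a new reading comes with each control period).
- eyes.grab_frame(name): name is "scene" or "top" or "wrist"; returns the picture (420x560x3 uint8, red, green, blue); there is no depth.
- eyes.get_calibration(name): a dict with "fx", "fy", "cx", "cy" (pixels), "camera_from_world" (4x4, takes a point from world to camera coordinates); the wrist camera has in their place "hand_eye" (4x4, takes a point from camera to tool coordinates, whose origin is the TCP and whose axes are the tool frame's). Camera axes: x right, y down, z forward; pixel columns grow to the right and rows downward; lengths in m; the calibration is good to about 2 mm. A picture is of the moment at which its call begins: read the wrist's pose just before it. get_calibration takes no time and is no camera call.
- bot.job_done(): hands the job in, once; it reports no verdict.
The state is a dict: "clock": time; "qpos": joint angles; "qd": joint speeds; "joint_efforts": joint torques, N m; "position": TCP position; "tool_rot": TCP orientation; "force": force on the tool from outside, world axes, zero at the start; "moment": the same for the moment, N m; "grip_width": finger opening in m.
Only numpy, scipy, OpenCV 4.12 (cv2) and the standard library are available. Lean on these libraries where they do the work, as an engineer would, in place of code of your own. Each camera call takes 0.05 s, during which the arm holds its last target.

## Working session

There is one attempt and no reset: what is moved stays moved. The work goes in short steps, Python scripts to look and compute and a tool call to move; the robot and the scene stay as the last step left them, time stands still between calls to the robot, and variables do not carry over. Pictures are saved under pics/ and viewed, and the job is handed in when it is done.

Besides the shell and the picture viewer there is one more tool, called after ">>>" as a command line: name --argument value ..., lists and objects as JSON in quotes. step_arm: Moves the arm, as the interface text tells. Its arguments: {"type":"object","properties":{"targets":{"type":"array","items":{"type":"array","items":{"type":"array","items":{"type":"number"}}}},"grip_force":{"type":"number"}},"required":["targets"]}

```bash
mkdir -p pics; cat > a.py <<'E'
from workcell import bot, eyes
import cv2, numpy as np
s=bot.observe()
print(s['clock'],s['position'],s['tool_rot'],s['grip_width'],bot.tcp_to_tips,s['force'])
for n in ['scene','top','wrist']:
    f=eyes.grab_frame(n); cv2.imwrite(f'pics/{n}0.png',f[:,:,::-1])
    c=eyes.get_calibration(n); print(n,{k:np.round(v,4).tolist() for k,v in c.items()})
E
python3 a.py
```

```text
0.0 [ 0.27326324 -0.5617439   0.2527329 ] [-1.50069706  1.56964101  2.09367971] 0.08542308537885684 0.022 [ 0.23885475 -0.48262068 -0.07224281]
scene {'fx': 444.7549, 'fy': 444.7549, 'cx': 276.7807, 'cy': 201.3962, 'camera_from_world': [[-0.0566, 0.9983, -0.017, 0.0703], [0.5443, 0.0166, -0.8388, -0.2315], [-0.837, -0.0568, -0.5443, 1.5242], [0.0, 0.0, 0.0, 1.0]]}
top {'fx': 394.8685, 'fy': 394.8685, 'cx': 276.5716, 'cy': 212.5648, 'camera_from_world': [[0.0263, -0.9996, -0.0059, -0.0243], [-0.9865, -0.025, -0.1622, 0.5601], [0.1619, 0.0101, -0.9867, 0.89], [0.0, 0.0, 0.0, 1.0]]}
wrist {'fx': 336.6026, 'fy': 336.6026, 'cx': 282.8805, 'cy': 213.0591, 'hand_eye': [[-0.0003, -0.3006, 0.9537, -0.1196], [1.0, 0.0002, 0.0003, -0.0], [-0.0003, 0.9537, 0.3006, -0.0781], [0.0, 0.0, 0.0, 1.0]]}
```

View pics/scene0.png

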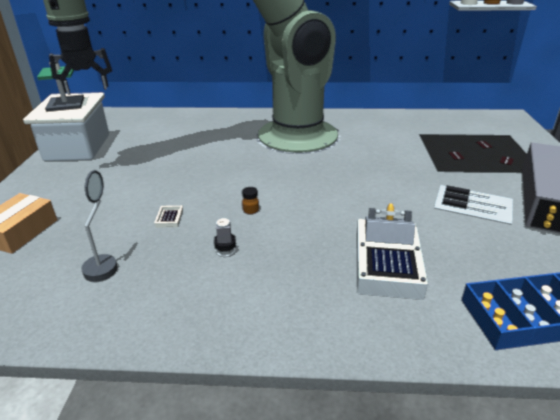

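View pics/top0.png

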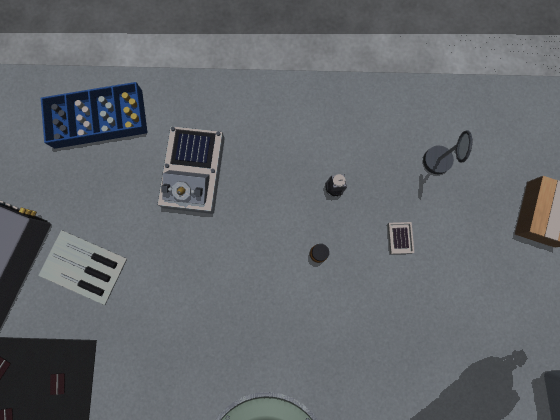

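View pics/wrist0.png

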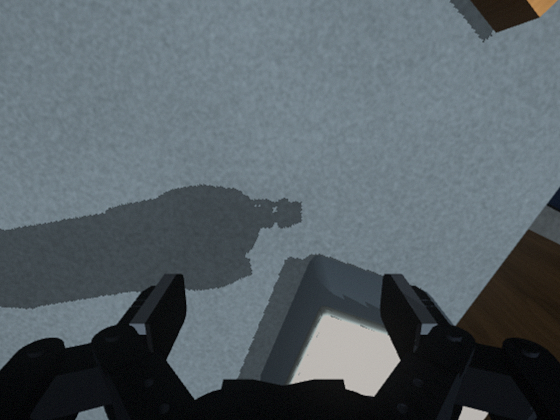

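```bash
python3 - <<'E'
import cv2
a=cv2.imread('pics/top0.png');b=cv2.imread('pics/scene0.png')
def crop(im,x,y,w,h,k,n):
    cv2.imwrite(n,cv2.resize(im[y:y+h,x:x+w],None,fx=k,fy=k,interpolation=cv2.INTER_CUBIC))
crop(a,150,120,80,100,6,'pics/c1.png')
crop(a,310,165,50,40,12,'pics/c2.png')
crop(b,350,195,80,100,6,'pics/c3.png')
crop(b,200,210,50,50,12,'pics/c4.png')
E
```

```text
(no output)
```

View pics/c1.png

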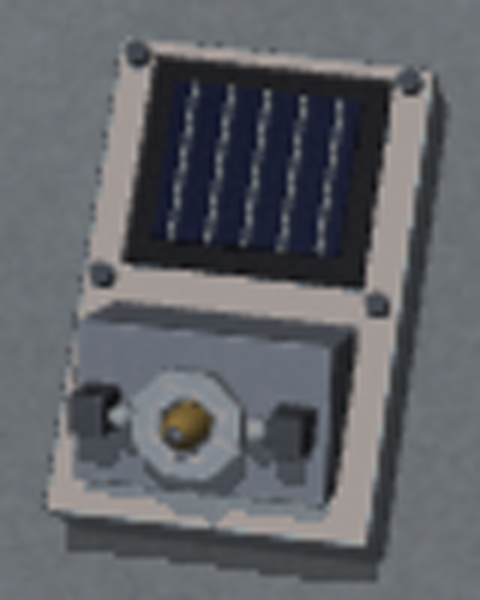

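View pics/c2.png

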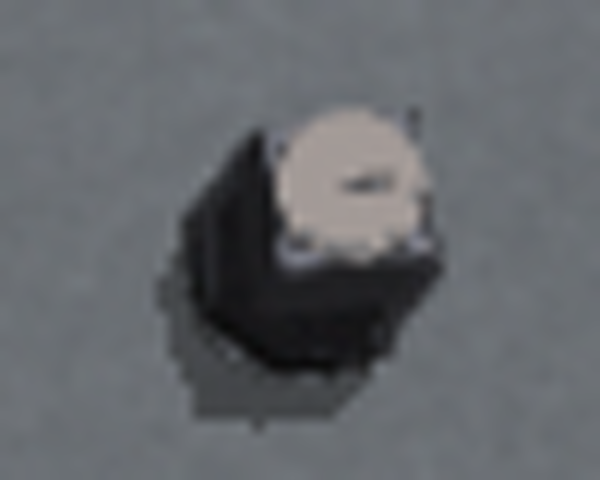

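View pics/c3.png

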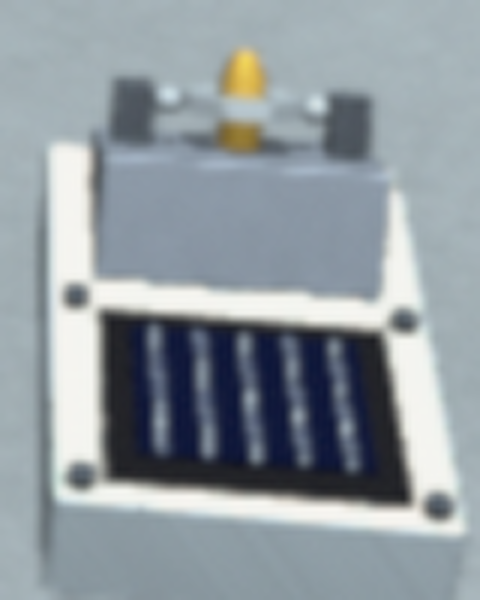

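View pics/c4.png

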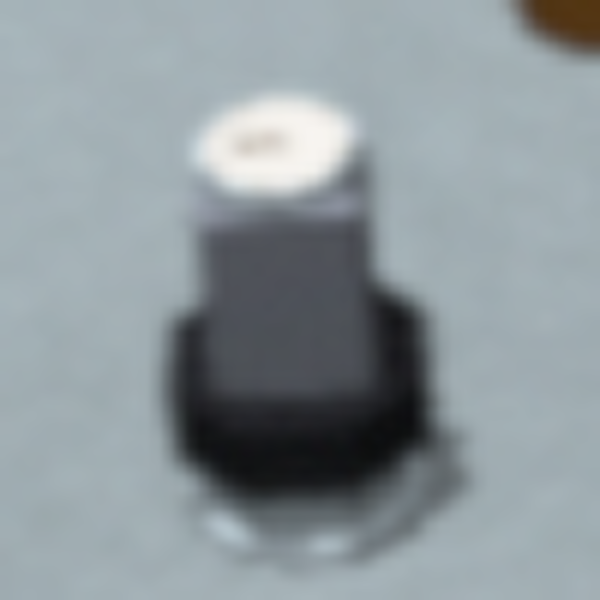

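```bash
cat > h.py <<'E'
from workcell import bot, eyes
import cv2, numpy as np
from scipy.spatial.transform import Rotation as R
def cam(n,s=None):
    c=eyes.get_calibration(n);K=np.array([[c['fx'],0,c['cx']],[0,c['fy'],c['cy']],[0,0,1]])
    if n=='wrist':
        T=np.eye(4);T[:3,:3]=R.from_euler('xyz',s['tool_rot']).as_matrix();T[:3,3]=s['position']
        return K,np.linalg.inv(T@c['hand_eye'])
    return K,c['camera_from_world']
def atz(KM,px,z):
    K,M=KM;d=M[:3,:3].T@np.linalg.solve(K,[px[0],px[1],1]);o=-M[:3,:3].T@M[:3,3]
    return o+d*(z-o[2])/d[2]
def tri(obs):
    A=[]; 
    P=[(K@M[:3]) for (K,M),_ in obs]
    X=cv2.triangulatePoints(P[0],P[1],np.array(obs[0][1],float),np.array(obs[1][1],float))
    return (X[:3]/X[3]).ravel()
def proj(KM,X):
    K,M=KM;X=np.atleast_2d(X);p=(X@M[:3,:3].T+M[:3,3])@K.T;return p[:,:2]/p[:,2:]
E
python3 - <<'E'
from h import *
np.set_printoptions(precision=4,suppress=True)
t=cam('top');s=cam('scene')
T1=lambda x,y:((x+.5)/6-.5+150,(y+.5)/6-.5+120)
S1=lambda x,y:((x+.5)/6-.5+350,(y+.5)/6-.5+195)
print('dial',atz(t,(338.87,179.54),.081),atz(s,(222.46,221.46),.081),tri([(t,(338.87,179.54)),(s,(222.46,221.46))]))
print('tip',tri([(t,T1(178,435)),(s,S1(246,54))]))
bl=tri([(t,T1(119,413)),(s,S1(170,97))]);br=tri([(t,T1(256,428)),(s,S1(315,104))])
print('balls',bl,br,(bl+br)/2,np.linalg.norm(bl-br),np.degrees(np.arctan2(*(bl-br)[[1,0]])))
q=[(136,52),(412,80),(101,272),(378,303)];q2=[(81,476),(438,507),(76,295),(404,320)]
W=[atz(t,T1(*p),.046) for p in q];W2=[atz(s,S1(*p),.046) for p in q2]
print(np.array(W),np.array(W2))
for w in (W,W2): print([np.degrees(np.arctan2(*(a-b)[[1,0]])) for a,b in ((w[0],w[1]),(w[2],w[3]),(w[0],w[2]),(w[1],w[3]))])
T2=lambda x,y:((x+.5)/12-.5+310,(y+.5)/12-.5+165)
S2=lambda x,y:((x+.5)/12-.5+200,(y+.5)/12-.5+210)
for p in [(285,260),(425,248),(270,140),(413,115)]: print(atz(t,T2(*p),.076))
E
```

```text
dial [ 0.6356 -0.1519  0.081 ] [ 0.6342 -0.1502  0.081 ] [ 0.6352 -0.1508  0.0818]
tip [0.5916 0.2098 0.1061]
balls [0.5999 0.2051 0.0991] [0.6034 0.2131 0.0887] [0.6016 0.2091 0.0939] 0.01361249234201688 -113.31613708033976
[[0.764  0.2521 0.046 ]
 [0.7547 0.1383 0.046 ]
 [0.6705 0.2598 0.046 ]
 [0.6604 0.1473 0.046 ]] [[0.7506 0.1407 0.046 ]
 [0.7608 0.252  0.046 ]
 [0.6565 0.1488 0.046 ]
 [0.6664 0.2606 0.046 ]]
[np.float64(85.33006732054952), np.float64(84.8532408959582), np.float64(-4.706970007911109), np.float64(-5.431514181302972)]
[np.float64(-95.25551647625359), np.float64(-95.09274380003019), np.float64(-4.928493768147439), np.float64(-5.206023159122638)]
[ 0.6206 -0.1398  0.076 ]
[ 0.6237 -0.1668  0.076 ]
[ 0.6444 -0.1368  0.076 ]
[ 0.6501 -0.1645  0.076 ]
```

```bash
cat >> h.py <<'E'
def axes(down,yv):
    x=np.array(down,float);x/=np.linalg.norm(x);y=np.array(yv,float);y-=x*(x@y);y/=np.linalg.norm(y)
    return np.c_[x,y,np.cross(x,y)]
def plan(p,Rt,s=None):
    s=s or bot.observe();R0=R.from_euler('xyz',s['tool_rot']).as_matrix()
    d=R0.T@(np.array(p)-s['position'])*100; r=R.from_matrix(R0.T@Rt).as_rotvec()
    print('shift cm',np.round(d,2),'rot',np.round(r,4),'|d|',np.linalg.norm(d).round(2),'ang',np.degrees(np.linalg.norm(r)).round(1))
np.set_printoptions(precision=4,suppress=True)
E
python3 - <<'E'
from h import *
s=bot.observe();print(R.from_euler('xyz',s['tool_rot']).as_matrix())
a=np.radians(7.5)
for sg in (1,-1): plan([.635,-.151,.20],axes([0,0,-1],[-sg*np.sin(a),sg*np.cos(a),0]))
E
```

```text
[[-0.0004  0.4374 -0.8992]
 [ 0.0008 -0.8992 -0.4374]
 [-1.     -0.0009  0.    ]]
shift cm [  5.3  -21.12 -50.5 ] rot [-2.8197 -0.0012  0.0003] |d| 54.99 ang 161.6
shift cm [  5.3  -21.12 -50.5 ] rot [0.3219 0.0002 0.0009] |d| 54.99 ang 18.4
```

>>> step_arm --targets '[[[0.5,-1.8,-4.2,0.03,0,0,1],[0.9,-3.5,-8.4,0.06,0,0,1],[1.3,-5.3,-12.6,0.09,0,0,1],[1.8,-7.0,-16.8,0.12,0,0,1],[2.2,-8.8,-21.0,0.15,0,0,1],[2.6,-10.5,-25.2,0.17,0,0,1],[3.1,-12.3,-29.4,0.2,0,0,1],[3.5,-14.0,-33.6,0.23,0,0,1],[4.0,-15.8,-37.9,0.26,0,0,1],[4.4,-17.6,-42.1,0.28,0,0,1]]]'

```text
clock: 1.15
position: [0.5758, -0.2177, 0.2086]
tool_rot: [-0.999, 1.57, 2.314]
force: [0.3, -0.3, 0.5]
grip_width: 0.0853
```

```bash
python3 - <<'E'
from h import *
s=bot.observe();print(s['position'],s['qpos'],s['clock'])
a=np.radians(7.5)
plan([.635,-.151,.20],axes([0,0,-1],[np.sin(a),-np.cos(a),0]))
E
```

```text
[ 0.5758 -0.2177  0.2086] [ 0.292   0.555  -0.0388  1.6683  0.025   0.9197 -1.1554] 1.15
shift cm [ 0.86 -5.56 -6.97] rot [0.0407 0.0006 0.0009] |d| 8.96 ang 2.3
```

>>> step_arm --targets '[[[0.4,-2.5,-3.2,0.02,0,0,1],[0.8,-4.5,-5.8,0.03,0,0,1],[0.9,-5.6,-7.0,0.04,0,0,1],[0.9,-5.6,-7.0,0.04,0,0,1]]]'

```text
clock: 1.55
position: [0.6362, -0.1476, 0.1988]
tool_rot: [-1.11, 1.568, 2.166]
force: [-0.8, -0.1, -0.6]
grip_width: 0.0854
```

```bash
python3 - <<'E'
from h import *
s=bot.observe();print(s['position'],s['tool_rot'])
f=eyes.grab_frame('wrist');cv2.imwrite('pics/w1.png',f[:,:,::-1])
E
```

```text
[ 0.6362 -0.1476  0.1988] [-1.1104  1.5683  2.1662]
```

View pics/w1.png

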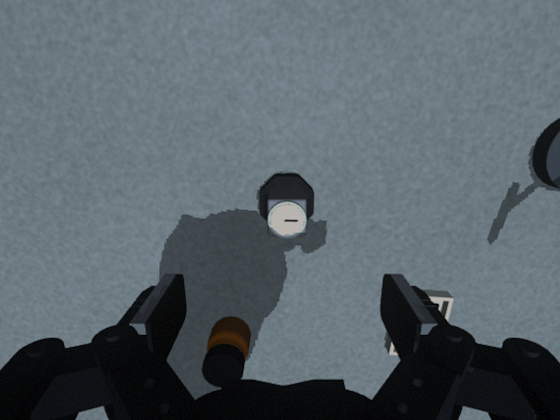

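```bash
python3 - <<'E'
import cv2
a=cv2.imread('pics/w1.png')
cv2.imwrite('pics/w1c.png',cv2.resize(a[165:245,250:330],None,fx=7,fy=7,interpolation=cv2.INTER_CUBIC))
E
```

```text
(no output)
```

View pics/w1c.png

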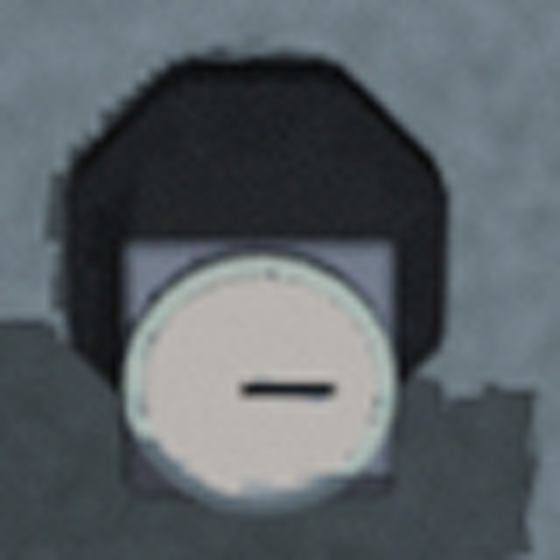

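```bash
python3 - <<'E'
from h import *
s=bot.observe();w=cam('wrist',s)
W=lambda x,y:((x+.5)/7-.5+250,(y+.5)/7-.5+165)
print('dial',atz(w,W(261,381),.081))
g=[atz(w,W(*p),.076) for p in [(125,242),(395,242),(392,482),(128,484)]];print(np.array(g),np.mean(g,0))
d=g[1]-g[0];print(np.linalg.norm(d),np.degrees(np.arctan2(d[1],d[0])))
Rm=R.from_euler('xyz',s['tool_rot']).as_matrix();print(Rm, np.degrees(np.arctan2(Rm[1,1],Rm[0,1])))
E
```

```text
dial [ 0.634  -0.1523  0.081 ]
[[ 0.6459 -0.1361  0.076 ]
 [ 0.6497 -0.1646  0.076 ]
 [ 0.6227 -0.1685  0.076 ]
 [ 0.6185 -0.1397  0.076 ]] [ 0.6342 -0.1523  0.076 ]
0.028777822621000922 -82.32473338509132
[[-0.0016  0.133  -0.9911]
 [ 0.001  -0.9911 -0.133 ]
 [-1.     -0.0012  0.0014]] -82.35769994335215
```

```bash
python3 - <<'E'
from h import *
a=np.radians(-82.35)
plan([.6341,-.1522,.058],axes([0,0,-1],[np.cos(a),np.sin(a),0]))
E
```

```text
shift cm [14.11  0.26  0.14] rot [-0.0001  0.0014  0.0012] |d| 14.11 ang 0.1
```

>>> step_arm --targets '[[[3,0.26,0.14,0,0.0014,0.0012,1],[6,0.26,0.14,0,0.0014,0.0012,1],[8.5,0.26,0.14,0,0.0014,0.0012,1],[10.5,0.26,0.14,0,0.0014,0.0012,1],[12,0.26,0.14,0,0.0014,0.0012,1],[13,0.26,0.14,0,0.0014,0.0012,1],[13.7,0.26,0.14,0,0.0014,0.0012,1],[14.1,0.26,0.14,0,0.0014,0.0012,1],[14.1,0.26,0.14,0,0.0014,0.0012,1]]]'

```text
clock: 2.5
position: [0.6341, -0.1523, 0.0581]
tool_rot: [2.925, 1.571, -0.084]
force: [0.3, -0.1, 0.2]
grip_width: 0.0854
```

```bash
python3 - <<'E'
from h import *
s=bot.observe();print(s['position'],s['tool_rot'],s['force'])
f=eyes.grab_frame('wrist');cv2.imwrite('pics/w2.png',f[:,:,::-1])
a=np.radians(-82.35)
plan([.6341,-.1522,.058],axes([0,0,-1],[np.cos(a),np.sin(a),0]))
E
```

```text
[ 0.6341 -0.1523  0.0581] [ 2.9246  1.5707 -0.0836] [ 0.3079 -0.0529  0.2184]
shift cm [ 0.05 -0.01  0.02] rot [-0.     -0.0004 -0.0002] |d| 0.05 ang 0.0
```

View pics/w2.png

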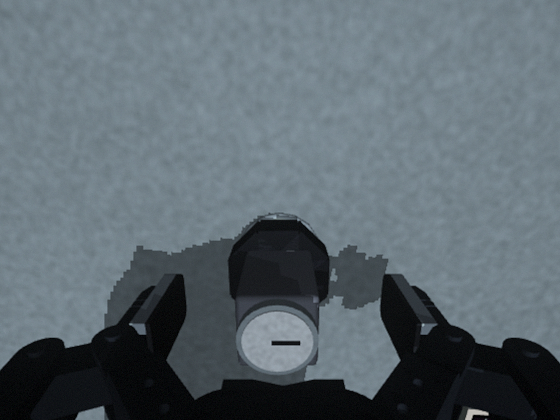

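>>> step_arm --targets '[[[0,-0.1,0,0,0,0,1],[0,-0.1,0,0,0,0,0.5],[0,-0.1,0,0,0,0,0.3],[0,-0.1,0,0,0,0,0.2],[0,-0.1,0,0,0,0,0.1],[0,-0.1,0,0,0,0,0],[0,-0.1,0,0,0,0,0],[0,-0.1,0,0,0,0,0],[0,-0.1,0,0,0,0,0]]]' --grip_force 90

```text
clock: 3.45
position: [0.6343, -0.1514, 0.0586]
tool_rot: [2.788, 1.57, -0.22]
force: [-0.8, -0.2, 4.7]
grip_width: 0.0289
```

```bash
python3 - <<'E'
from h import *
s=bot.observe();print(s['position'],s['tool_rot'],s['force'],s['moment'])
f=eyes.grab_frame('wrist');cv2.imwrite('pics/w3.png',f[:,:,::-1])
E
```

```text
[ 0.6343 -0.1514  0.0586] [ 2.788   1.57   -0.2201] [-0.7577 -0.161   4.7027] [-0.1158  0.1339  0.0008]
```

View pics/w3.png

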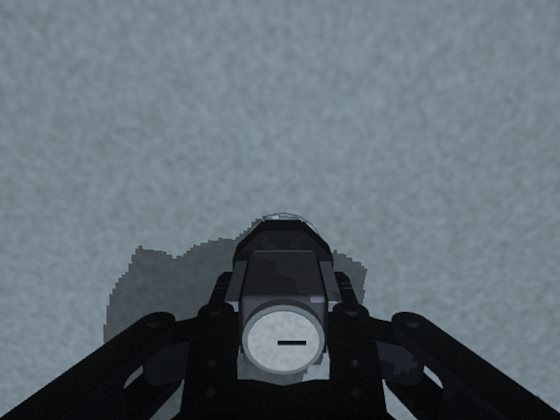

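```bash
cat >> h.py <<'E'
def nip(yawdeg=-5.,tilt=25.):
    a=np.radians(yawdeg);t=np.radians(tilt)
    N=np.array([-np.sin(t)*np.cos(a),-np.sin(t)*np.sin(a),np.cos(t)])
    y=np.array([np.sin(a),-np.cos(a),0]);return N,axes(-N,y)
E
python3 - <<'E'
from h import *
s=bot.observe();w=cam('wrist',s);print('dial', atz(w,(284.5,341),.081))
N,Rt=nip();print(N,Rt)
plan([.548,.214,.21],Rt); plan([.6343,-.1514,.1786],R.from_euler('xyz',s['tool_rot']).as_matrix())
E
```

```text
dial [ 0.6355 -0.1514  0.081 ]
[-0.421   0.0368  0.9063] [[ 0.421  -0.0872 -0.9029]
 [-0.0368 -0.9962  0.079 ]
 [-0.9063  0.     -0.4226]]
shift cm [-15.15 -37.35   3.68] rot [0.2172 0.4338 0.0479] |d| 40.48 ang 27.9
shift cm [-12.     0.01  -0.01] rot [0. 0. 0.] |d| 12.0 ang 0.0
```

>>> step_arm --targets '[[[-1,0,0,0,0,0,0],[-3,0,0,0,0,0,0],[-6,0,0,0,0,0,0],[-9,0,0,0,0,0,0],[-12,0,0,0,0,0,0],[-12,0,0,0,0,0,0]]]'

```text
clock: 4.1
position: [0.6358, -0.1517, 0.1831]
tool_rot: [2.837, 1.564, -0.171]
force: [0.1, 0.3, -3.1]
grip_width: 0.029
```

```bash
python3 - <<'E'
from h import *
s=bot.observe();print(s['position'],s['qpos'],s['force'],s['moment'],s['grip_width'])
N,Rt=nip()
plan([.548,.214,.21],Rt)
E
```

```text
[ 0.6358 -0.1517  0.1831] [ 0.1641  0.6381 -0.0318  1.5876  0.0243  0.9097 -1.3138] [ 0.1269  0.2907 -3.138 ] [-0.0068 -0.1099  0.0271] 0.02899340849747476
shift cm [ -2.79 -37.41   3.83] rot [0.2172 0.4281 0.0468] |d| 37.7 ang 27.6
```

>>> step_arm --targets '[[[-1.5,-3,0.3,0.02,0.04,0.004,0],[-2.5,-7,0.7,0.04,0.08,0.009,0],[-3,-11,1.1,0.06,0.13,0.014,0],[-3,-15.5,1.6,0.09,0.18,0.019,0],[-3,-20,2.0,0.12,0.23,0.025,0],[-3,-24.5,2.5,0.145,0.28,0.031,0],[-2.9,-29,3.0,0.17,0.33,0.036,0],[-2.9,-33,3.4,0.19,0.375,0.041,0],[-2.8,-36,3.7,0.21,0.41,0.045,0],[-2.8,-37.4,3.8,0.217,0.428,0.047,0]]]'

```text
clock: 5.1
position: [0.5493, 0.2077, 0.2093]
tool_rot: [3.136, 1.144, -0.088]
force: [1.0, 0.1, -2.9]
grip_width: 0.0292
```

>>> step_arm --targets '[[[0,0,0,0,0,0,0]]]'

```text
clock: 5.2
position: [0.547, 0.2131, 0.2084]
tool_rot: [3.136, 1.145, -0.081]
force: [-0.1, 0.2, -3.2]
grip_width: 0.0289
```

```bash
python3 - <<'E'
from h import *
s=bot.observe();print(s['position'],s['tool_rot'],s['qpos'],s['force'],s['moment'],s['grip_width'],s['clock'])
for n in ['wrist','scene','top']:
    f=eyes.grab_frame(n);cv2.imwrite(f'pics/{n}4.png',f[:,:,::-1])
N,Rt=nip()
plan([.548,.214,.21],Rt)
E
```

```text
[0.547  0.2131 0.2084] [ 3.1355  1.1448 -0.0806] [-0.9069  0.4198  0.3809  2.0668  0.3055  0.3565 -2.4972] [-0.1421  0.2402 -3.1508] [0.0568 0.7271 0.031 ] 0.02892516617401988 5.2
shift cm [-0.16 -0.66  0.1 ] rot [ 0.0057  0.0108 -0.0012] |d| 0.68 ang 0.7
```

View pics/wrist4.png

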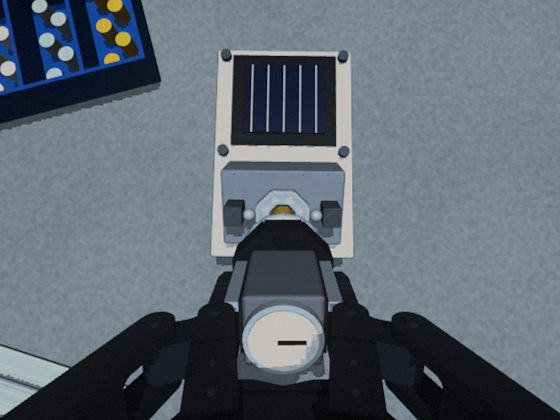

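View pics/scene4.png

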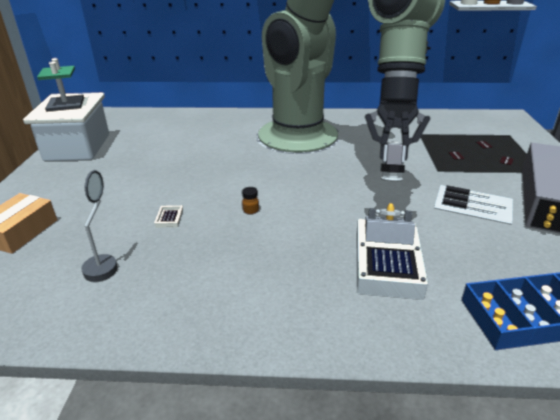

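```bash
python3 - <<'E'
import cv2
a=cv2.imread('pics/wrist4.png')
cv2.imwrite('pics/w4c.png',cv2.resize(a[140:265,205:360],None,fx=5,fy=5,interpolation=cv2.INTER_CUBIC))
a=cv2.imread('pics/scene4.png')
cv2.imwrite('pics/s4c.png',cv2.resize(a[130:250,350:430],None,fx=5,fy=5,interpolation=cv2.INTER_CUBIC))
a=cv2.imread('pics/top4.png')
cv2.imwrite('pics/t4c.png',cv2.resize(a[120:240,140:240],None,fx=5,fy=5,interpolation=cv2.INTER_CUBIC))
E
```

```text
(no output)
```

View pics/w4c.png

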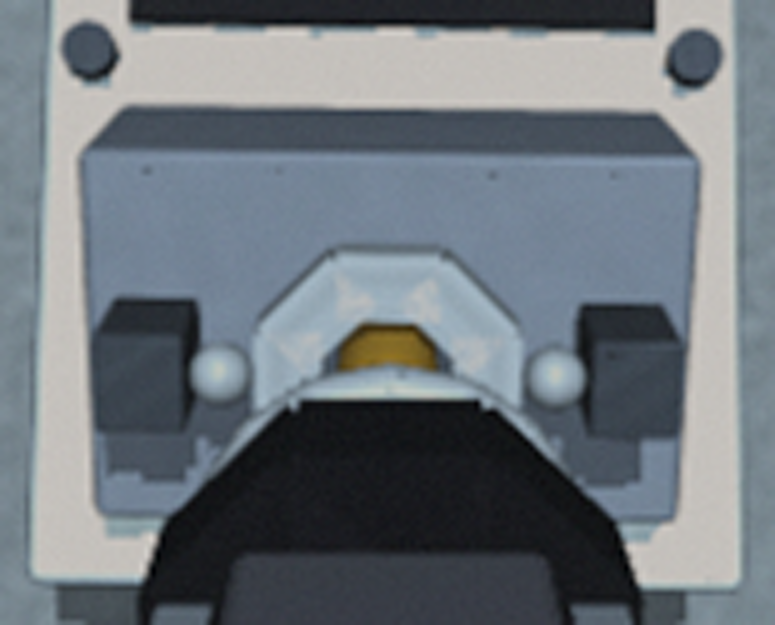

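View pics/s4c.png

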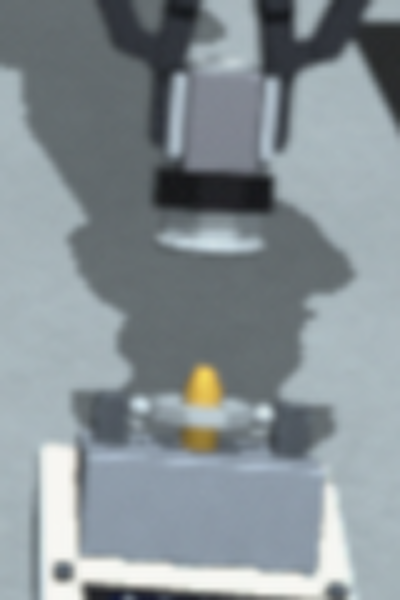

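View pics/t4c.png

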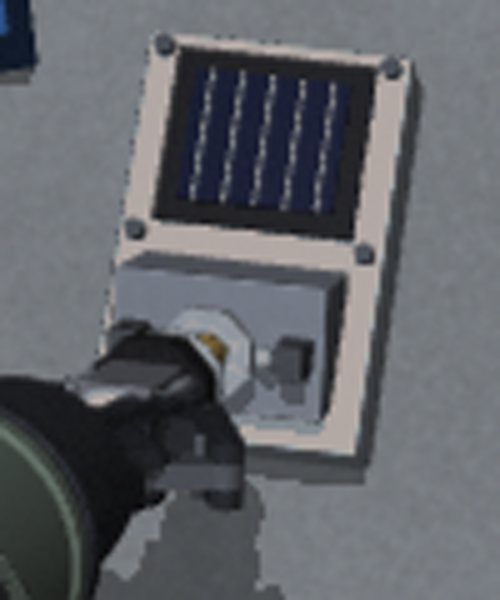

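```bash
python3 - <<'E'
import cv2
a=cv2.imread('pics/wrist4.png')
cv2.imwrite('pics/w4d.png',cv2.resize(a[235:390,215:350],None,fx=5,fy=5,interpolation=cv2.INTER_CUBIC)[:, :])
from h import *
s={'position':[.547,.2131,.2084],'tool_rot':[3.1355,1.1448,-.0806]}
w=cam('wrist',s)
W=lambda x,y:((x+.5)/5-.5+205,(y+.5)/5-.5+140)
K,M=w; b=[W(219,374),W(555,378)]
dirs=[M[:3,:3].T@np.linalg.solve(K,[*p,1]) for p in b]; o=-M[:3,:3].T@M[:3,3]
# ball separation level in nipple frame: use both at equal depth
k=.052/np.linalg.norm(dirs[0]-dirs[1]); P=[o+k*d for d in dirs]; m=(P[0]+P[1])/2
d=P[0]-P[1];print('balls',P,m,'dir',np.degrees(np.arctan2(d[1],d[0]))); 
N,Rt=nip();print('origin',m-.016*N,'tip',m+.02*N)
sc=[(90,52),(694,58)]
g=[atz(w,W(*p),.046) for p in sc];d=g[0]-g[1];print(g,np.degrees(np.arctan2(d[1],d[0])),np.linalg.norm(d))
g2=[atz(w,p,.046) for p in [(226,56),(343,57),(222.8,150.3),(343.6,151.3)]];print(np.array(g2))
for a,b in ((0,2),(1,3)):
    d=g2[a]-g2[b];print(np.degrees(np.arctan2(d[1],d[0])))
E
```

```text
balls [array([0.6004, 0.2361, 0.0903]), array([0.5959, 0.1843, 0.0903])] [0.5982 0.2102 0.0903] dir 85.03954767611526
origin [0.6049 0.2096 0.0758] tip [0.5897 0.2109 0.1084]
[array([0.6677, 0.2603, 0.046 ]), array([0.6583, 0.1486, 0.046 ])] 85.17751914246786 0.11207010716445397
[[0.7605 0.2521 0.046 ]
 [0.7512 0.14   0.046 ]
 [0.6674 0.2601 0.046 ]
 [0.6582 0.1484 0.046 ]]
-4.93767631911665
-5.174772220093286
```

View pics/w4d.png

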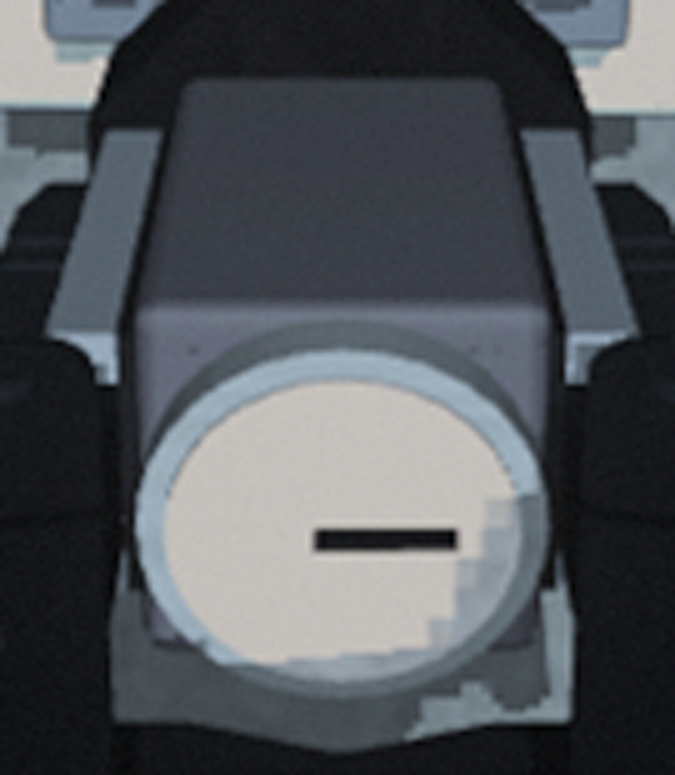

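```bash
python3 - <<'E'
import cv2,numpy as np
a=cv2.imread('pics/w3.png');b=cv2.imread('pics/wrist4.png')
k=[cv2.resize(i[235:390,215:350],None,fx=3,fy=3,interpolation=cv2.INTER_CUBIC) for i in (a,b)]
cv2.imwrite('pics/cmp.png',np.hstack(k))
E
```

```text
(no output)
```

View pics/cmp.png

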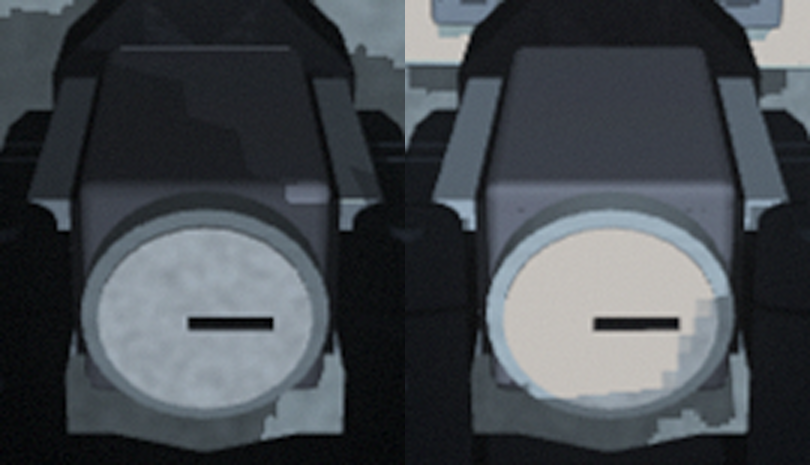

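```bash
python3 - <<'E'
import cv2,numpy as np
a=cv2.imread('pics/w2.png')
cv2.imwrite('pics/w2c.png',cv2.resize(a[235:390,215:350],None,fx=5,fy=5,interpolation=cv2.INTER_CUBIC))
E
```

```text
(no output)
```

View pics/w2c.png

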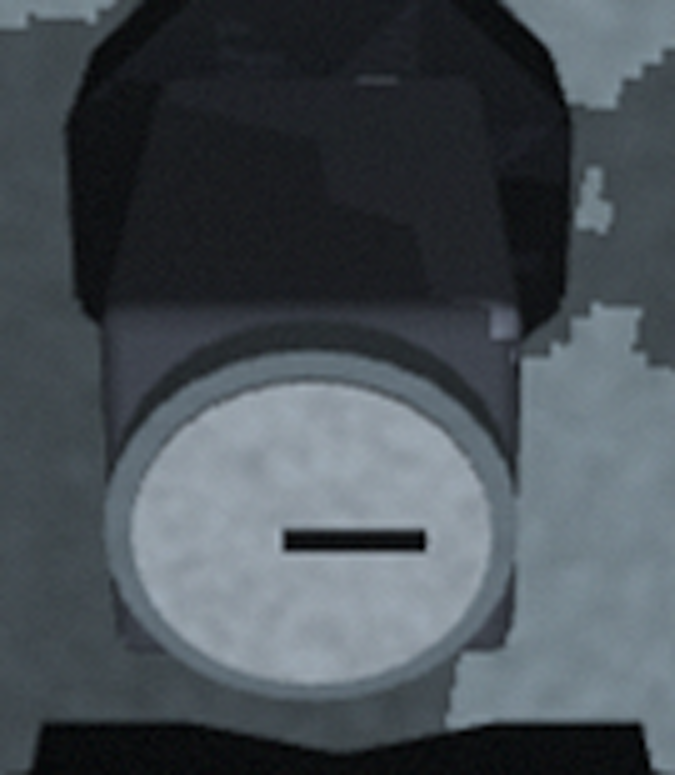

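```bash
cat >> h.py <<'E'
O=np.array([.6049,.2096,.0755])
def goal(mouth,turn=-.35,off=(.0,.0001,-.001),dO=(0,0,0)):
    N,Rt=nip(-5.05);Rt=Rt@R.from_rotvec([turn,0,0]).as_matrix()
    p=O+np.array(dO)+N*(mouth+.0586)-Rt@np.array(off)
    plan(p,Rt)
E
python3 -c "
from h import *
s=bot.observe();print(s['position'],s['qpos'])
goal(.075);goal(.06)"
```

```text
[0.549  0.2073 0.209 ] [-0.8951  0.4184  0.3792  2.0664  0.3053  0.3583 -2.4935]
shift cm [ 1.09 -0.7   0.69] rot [-0.3435  0.0109  0.0011] |d| 1.47 ang 19.7
shift cm [ 2.59 -0.7   0.68] rot [-0.3435  0.0109  0.0011] |d| 2.77 ang 19.7
```

>>> step_arm --targets '[[[0.2,-0.2,0.2,-0.08,0.003,0,0],[0.4,-0.4,0.4,-0.17,0.006,0,0],[0.7,-0.6,0.6,-0.26,0.01,0.001,0],[1.0,-0.7,0.7,-0.3435,0.0109,0.0011,0],[1.1,-0.7,0.69,-0.3435,0.0109,0.0011,0],[1.1,-0.7,0.69,-0.3435,0.0109,0.0011,0],[1.1,-0.7,0.69,-0.3435,0.0109,0.0011,0]]]'

```text
clock: 6.05
position: [0.5482, 0.2135, 0.1963]
tool_rot: [2.794, 1.134, -0.089]
force: [-0.4, -0.2, -1.7]
grip_width: 0.0291
```

```bash
python3 -c "
from h import *
s=bot.observe();print(s['position'],s['qpos'],s['qd'],s['force'],s['moment'])
for n in ['wrist','scene','top']:
    f=eyes.grab_frame(n);cv2.imwrite(f'pics/{n}5.png',f[:,:,::-1])
s=bot.observe();print(s['position'])
goal(.075);goal(.06);goal(.04)
a=cv2.imread('pics/wrist5.png')
cv2.imwrite('pics/w5c.png',cv2.resize(a[120:270,200:360],None,fx=5,fy=5,interpolation=cv2.INTER_CUBIC))
a=cv2.imread('pics/scene5.png')
cv2.imwrite('pics/s5c.png',cv2.resize(a[130:250,350:430],None,fx=5,fy=5,interpolation=cv2.INTER_CUBIC))
"
```

```text
[0.5482 0.2135 0.1963] [-0.8644  0.4353  0.3199  2.0768  0.4316  0.3344 -2.2945] [-0.013   0.0003  0.0019 -0.0012  0.004  -0.0003  0.0029] [-0.3897 -0.2437 -1.694 ] [0.0477 0.6813 0.009 ]
[0.548  0.2142 0.1963]
shift cm [ 0.   -0.02  0.02] rot [-0.0013 -0.0002 -0.0001] |d| 0.03 ang 0.1
shift cm [ 1.5  -0.02  0.02] rot [-0.0013 -0.0002 -0.0001] |d| 1.5 ang 0.1
shift cm [ 3.5  -0.02  0.02] rot [-0.0013 -0.0002 -0.0001] |d| 3.5 ang 0.1
```

View pics/w5c.png

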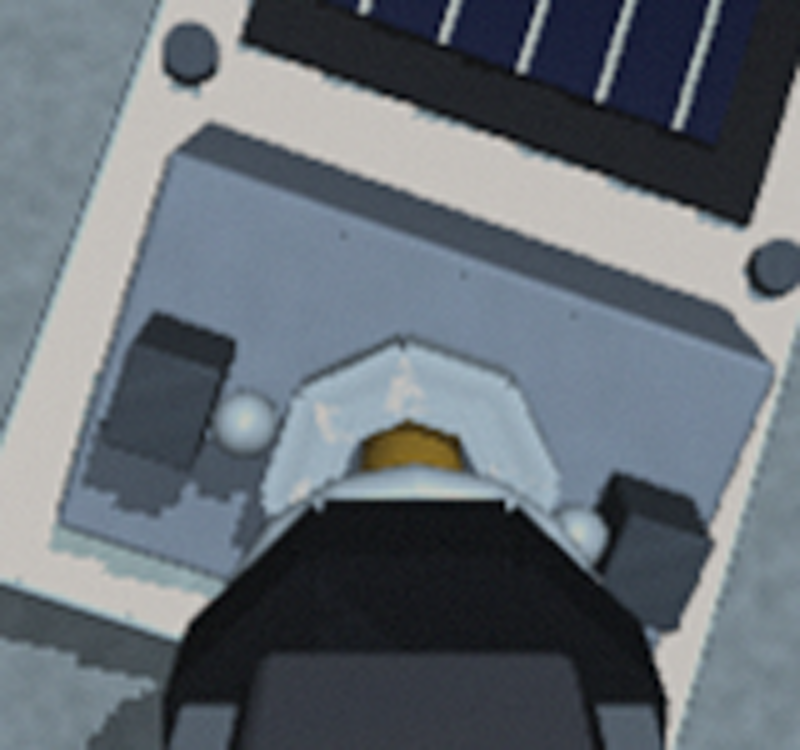

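View pics/s5c.png

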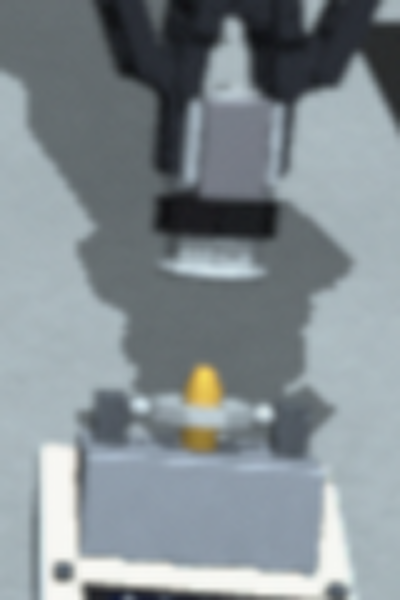

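```bash
python3 -c "
from h import *
N,_=nip(-5.05);c=cam('scene')
for d in (0,.02,.036,.075,.078,.101,.131): 
    p=proj(c,O+N*d)[0]; print(d,p,(p-[350,130])*5+2)
s={'position':[.5482,.2135,.1963],'tool_rot':[2.794,1.134,-.089]}
w=cam('wrist',s)
W=lambda x,y:((x+.5)/5-.5+200,(y+.5)/5-.5+120)
K,M=w; b=[W(244,421),W(582,536)]
o=-M[:3,:3].T@M[:3,3]
# intersect each ray with plane through O+16mm N? use separation
dirs=[M[:3,:3].T@np.linalg.solve(K,[*p,1]) for p in b]
P=[o+d*((O+.016*N-o)@N)/(d@N) for d in dirs]
print(P,(P[0]+P[1])/2-.016*N,np.linalg.norm(P[0]-P[1]))
a=cv2.imread('pics/top5.png')
cv2.imwrite('pics/t5c.png',cv2.resize(a[120:240,140:240],None,fx=5,fy=5,interpolation=cv2.INTER_CUBIC))
"
```

```text
0 [389.2462 218.8369] [198.2312 446.1843]
0.02 [390.0021 209.7473] [202.0106 400.7367]
0.036 [390.6101 202.4367] [205.0504 364.1836]
0.075 [392.1042 184.4702] [212.521 274.351]
0.078 [392.2199 183.0795] [213.0993 267.3973]
0.101 [393.11   172.3754] [217.5501 213.8768]
0.131 [394.2804 158.3017] [223.402  143.5084]
[array([0.6008, 0.2364, 0.0902]), array([0.5963, 0.1835, 0.0902])] [0.6053 0.2094 0.0757] 0.05305568075304364
```

View pics/t5c.png

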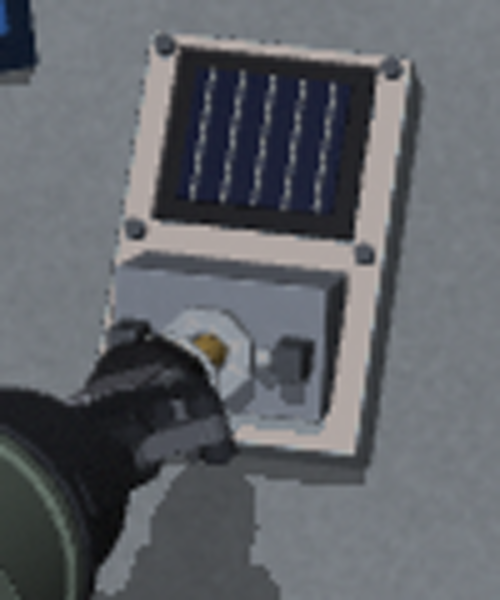

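>>> step_arm --targets '[[[0.8,-0.02,0.02,0,0,0,0],[1.8,-0.02,0.02,0,0,0,0],[2.8,-0.02,0.02,0,0,0,0],[3.6,-0.02,0.02,0,0,0,0],[4.2,-0.02,0.02,0,0,0,0],[4.7,-0.02,0.02,0,0,0,0],[4.7,-0.02,0.02,0,0,0,0]]]'

```text
clock: 6.9
position: [0.5676, 0.2124, 0.1529]
tool_rot: [2.791, 1.135, -0.09]
force: [-1.0, 0.5, -2.5]
grip_width: 0.0295
```

```bash
python3 -c "
from h import *
s=bot.observe();Rm=R.from_euler('xyz',s['tool_rot']).as_matrix()
print(s['position'],s['qpos'],'Ftool',Rm.T@s['force'],'M',Rm.T@s['moment'],s['grip_width'])
for n in ['wrist','scene']:
    f=eyes.grab_frame(n);cv2.imwrite(f'pics/{n}6.png',f[:,:,::-1])
goal(.028);goal(.021)
a=cv2.imread('pics/wrist6.png')[120:270,200:360];b=cv2.imread('pics/scene6.png')[150:240,350:430]
a=cv2.resize(a,None,fx=3,fy=3,interpolation=cv2.INTER_CUBIC);b=cv2.resize(b,(400,450),interpolation=cv2.INTER_CUBIC)[:,:300]
cv2.imwrite('pics/ws6.png',np.hstack([a,b]))
"
```

```text
[0.5676 0.2124 0.1529] [-0.8371  0.5385  0.3266  2.0648  0.4428  0.2376 -2.3076] Ftool [ 1.7981 -1.0423  1.7309] M [-0.0086 -0.5933 -0.2635] 0.029483716310694096
shift cm [ 0.01 -0.01 -0.  ] rot [-0.0014 -0.0001 -0.0001] |d| 0.01 ang 0.1
shift cm [ 0.71 -0.01 -0.  ] rot [-0.0014 -0.0001 -0.0001] |d| 0.71 ang 0.1
```

View pics/ws6.png

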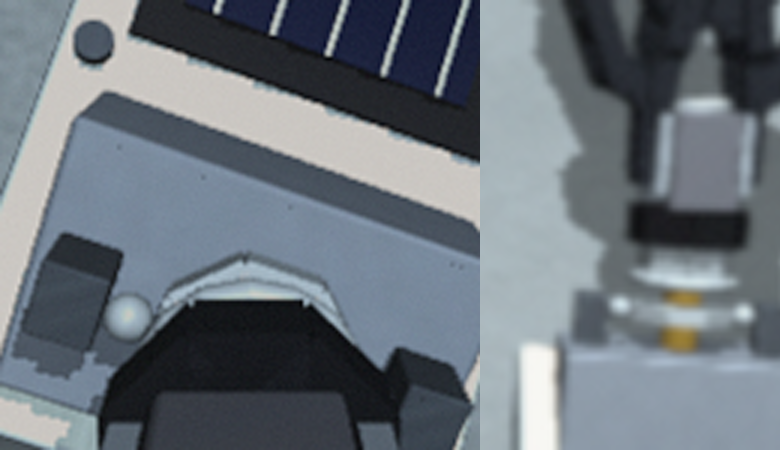

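>>> step_arm --targets '[[[0.4,-0.01,0,0,0,0,0],[0.7,-0.01,0,0,0,0,0],[0.9,-0.01,0,0,0,0,0],[1.1,-0.01,0,0,0,0,0],[1.1,-0.01,0,0,0,0,0]]]'

```text
clock: 7.5
position: [0.5722, 0.2124, 0.1436]
tool_rot: [2.793, 1.134, -0.088]
force: [-3.8, 0.6, 4.1]
grip_width: 0.0291
```

```bash
cat > st.py <<'E'
from h import *
s=bot.observe();Rm=R.from_euler('xyz',s['tool_rot']).as_matrix()
print(s['clock'],s['position'],'j6',s['qpos'][5],'Ftool',Rm.T@s['force'],'M',Rm.T@s['moment'],s['grip_width'])
N,_=nip(-5.05);print('mouth h',(s['position']+Rm@[0,.0001,-.001]-O)@N-.0586)
goal(.007)
E
python3 st.py
```

```text
7.5 [0.5722 0.2124 0.1436] j6 0.2175493900617181 Ftool [-5.358  -0.8278  1.4973] M [-0.06   -0.7179 -0.1916] 0.029069594579555956
mouth h 0.01700390927061364
shift cm [1.   0.01 0.01] rot [-0.0014 -0.0003 -0.    ] |d| 1.0 ang 0.1
```

>>> step_arm --targets '[[[0.2,0.01,0.01,0,0,0,0],[0.4,0.01,0.01,0,0,0,0],[0.6,0.01,0.01,0,0,0,0],[0.75,0.01,0.01,0,0,0,0],[0.75,0.01,0.01,0,0,0,0]]]'

```text
clock: 8.0
position: [0.5754, 0.2121, 0.1369]
tool_rot: [2.794, 1.134, -0.087]
force: [-3.5, 0.1, 3.1]
grip_width: 0.0292
```

```bash
python3 st.py
```

```text
8.0 [0.5754 0.2121 0.1369] j6 0.20380738436377221 Ftool [-4.2492 -0.4491  1.8043] M [-0.008  -0.6695 -0.1319] 0.029150922297176737
mouth h 0.009575749725619587
shift cm [0.26 0.01 0.01] rot [-0.0014 -0.0006  0.0002] |d| 0.26 ang 0.1
```

>>> step_arm --targets '[[[0.15,0.01,0.01,0,0,0,0],[0.3,0.01,0.01,0,0,0,0],[0.4,0.01,0.01,0,0,0,0],[0.5,0.01,0.01,0,0,0,0],[0.5,0.01,0.01,0,0,0,0]]]'

```text
clock: 8.5
position: [0.577, 0.2121, 0.1341]
tool_rot: [2.797, 1.133, -0.085]
force: [-35.2, -2.9, 55.7]
grip_width: 0.029
```

```bash
cat >> st.py <<'E'
for n in ['wrist','scene']:
    f=eyes.grab_frame(n);cv2.imwrite(f'pics/{n}7.png',f[:,:,::-1])
a=cv2.imread('pics/wrist7.png')[180:330,200:360];b=cv2.imread('pics/scene7.png')[150:240,350:430]
a=cv2.resize(a,None,fx=3,fy=3,interpolation=cv2.INTER_CUBIC);b=cv2.resize(b,(400,450),interpolation=cv2.INTER_CUBIC)[:,:300]
cv2.imwrite('pics/ws7.png',np.hstack([a,b]))
E
python3 st.py
```

```text
8.5 [0.577  0.2121 0.1341] j6 0.19699106964863147 Ftool [-65.1932   2.789    9.4614] M [-0.0115 -2.9866  0.5175] 0.02899631403005366
mouth h 0.006380547160401165
shift cm [-0.06  0.01  0.05] rot [-0.002  -0.0018  0.0009] |d| 0.08 ang 0.2
```

View pics/ws7.png

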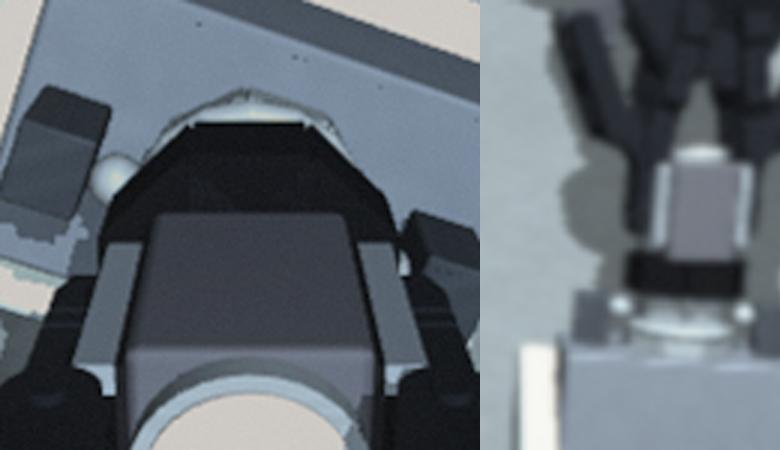

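>>> step_arm --targets '[[[0.06,0.01,0.04,0,-0.0015,0,0],[0.06,0.01,0.04,0,-0.0015,0,0],[0.06,0.01,0.04,0,-0.0015,0,0],[0.06,0.01,0.04,0,-0.0015,0,0],[0.06,0.01,0.04,0,-0.0015,0,0]]]'

```text
clock: 9.1
position: [0.5768, 0.212, 0.1343]
tool_rot: [2.797, 1.134, -0.085]
force: [-18.8, -1.3, 27.0]
grip_width: 0.0292
```

```bash
python3 st.py
```

```text
9.1 [0.5768 0.212  0.1343] j6 0.19844782599824476 Ftool [-32.3471   0.8967   6.0735] M [ 0.0005 -1.7504  0.2   ] 0.029197191799298892
mouth h 0.006629490577431105
shift cm [-0.04  0.01  0.03] rot [-0.0022 -0.001   0.0012] |d| 0.05 ang 0.2
```

>>> step_arm --targets '[[[0.09,0.01,0.03,0,-0.001,0,0],[0.09,0.01,0.03,0,-0.001,0,0],[0.09,0.01,0.03,0,-0.001,0,0],[0.09,0.01,0.03,0,-0.001,0,0],[0.09,0.01,0.03,0,-0.001,0,0],[0.09,0.01,0.03,0,-0.001,0,0],[0.09,0.01,0.03,0,-0.001,0,0],[0.09,0.01,0.03,0,-0.001,0,0],[0.09,0.01,0.03,0,-0.001,0,0],[0.09,0.01,0.03,0,-0.001,0,0]]]'

```text
clock: 10.2
position: [0.5768, 0.2119, 0.1343]
tool_rot: [2.798, 1.134, -0.084]
force: [-17.5, -1.4, 26.6]
grip_width: 0.0289
```

```bash
for i in 1 2 3 4 5; do python3 st.py; done
```

```text
10.2 [0.5768 0.2119 0.1343] j6 0.19865248405827518 Ftool [-31.428    1.1763   5.1658] M [-0.0093 -1.7373  0.2045] 0.028919595992858836
mouth h 0.0066259109377238
shift cm [-0.04  0.    0.03] rot [-0.0025 -0.0007  0.0017] |d| 0.05 ang 0.2
10.3 [0.5768 0.212  0.1343] j6 0.19868657003192366 Ftool [-32.4888   0.4451   4.2813] M [ 0.029  -1.7133  0.1649] 0.028538997129364828
mouth h 0.006622236951428329
shift cm [-0.04  0.    0.03] rot [-0.0025 -0.0007  0.0016] |d| 0.05 ang 0.2
10.4 [0.5768 0.212  0.1343] j6 0.19865913056642773 Ftool [-31.6873   0.3755   5.3778] M [-0.0398 -1.7077  0.2067] 0.02935320730616226
mouth h 0.0066412962240614964
shift cm [-0.04  0.    0.03] rot [-0.0025 -0.0008  0.0017] |d| 0.05 ang 0.2
10.5 [0.5768 0.212  0.1343] j6 0.19869587031431674 Ftool [-32.6431   0.6091   4.7393] M [-0.0167 -1.6773  0.248 ] 0.02895623266590428
mouth h 0.0066373801402137556
shift cm [-0.04  0.    0.03] rot [-0.0025 -0.0007  0.0017] |d| 0.05 ang 0.2
10.6 [0.5768 0.2119 0.1343] j6 0.19870603008163945 Ftool [-32.211    1.2503   5.4211] M [-0.0445 -1.6719  0.1871] 0.02926792480525183
mouth h 0.006628531595680748
shift cm [-0.04 -0.    0.03] rot [-0.0025 -0.0007  0.0016] |d| 0.05 ang 0.2
```

View pics/ws7.png

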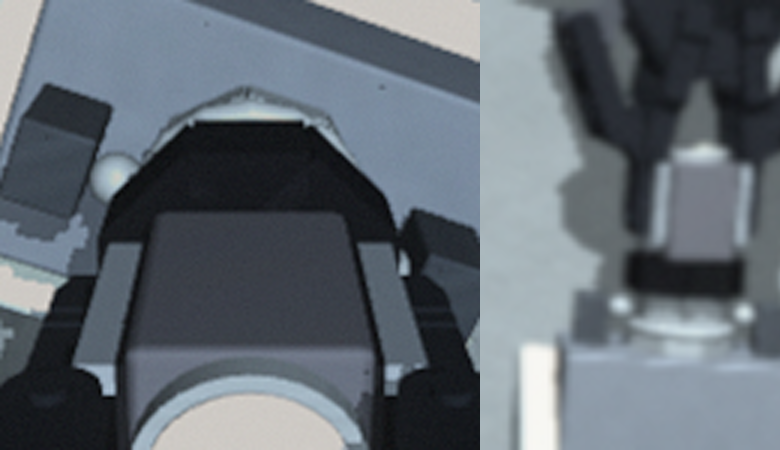

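View pics/scene7.png

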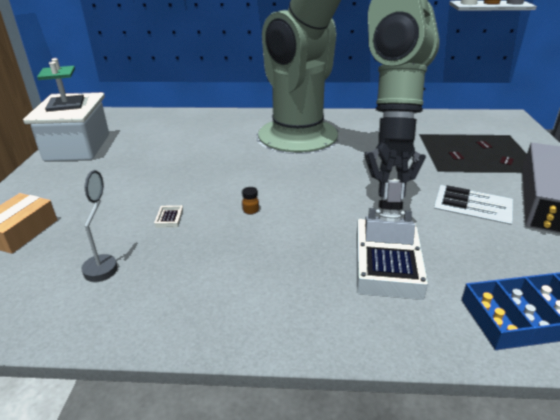

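```bash
python3 -c "
from workcell import bot
print(bot.job_done()); s=bot.observe(); print(s['clock'],s['position'],s['force'])"
```

```text
the job is handed in; nothing more can be done
None
the job is handed in; nothing more can be done
```

The coupler is pressed home on the leaning nipple. I handed the job in with the arm still holding it there, at about 10.6 s on the robot's clock against the 43 s limit.

- **Pick-up:** I gripped the coupler by its square grip with 90 N. It did not slip in the fingers; the wrist pictures before and after lifting look the same.
- **Fit:** I lined it up with the nipple at the 25° lean, turned about 20° around the nipple's axis because the last joint was close to its limit. I then pushed it down along the axis in small steps.
- **Snap and bottom of travel:** The push read about 7 N on meeting the collar. It was about 6 N further down, below what the spring alone would give, which fits the balls having snapped in behind the lip. It then rose sharply at a hard stop.
- **Final push:** The push briefly reached about 65 N at the stop, so I eased it to about 32 N and kept it there.
- **Last checks:** The lip's edge sat about 6.6 mm above the nipple's foot (7 mm expected; I estimate the reading is good to about 1 mm). From 9.1 to 10.6 s the position held within 0.1 mm, with 31–33 N of push and 5 N or so sideways. The last pictures show the lip below the balls, the fingertips clear of the ball blocks, and the jar and carrier where they started.

No last check failed, but I inferred full travel from the hard stop and the measured height, since the collar itself cannot be read directly. The arm state could not be read after hand-in.

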